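# Set up the stirring station

### The arm

A 6-joint arm with a two-finger parallel gripper is mounted at the origin on a cart in front of the work surface, level with it; the furniture and walls round the work are solid. World frame = base frame: x ahead of the robot, y to its left, z up, the work surface at z = 0. Lengths are in mm, angles in rad, forces in N, time in s.
With the tool pointing down it reaches from about 350 to 875 mm from the base axis. Payload 4.2 kg.
Tool frame: the origin (TCP) lies between the finger pads; the fingertips stand 25 mm ahead of it and the grasp point (between the pads) lies 6 mm ahead of it; z points along the fingers, y is the line along which they close (so a half turn about z gives the same grasp; the last joint's range is limited). The gripper opens to 85 mm and grips with 20 to 120 N. Pads are 22 mm wide; open, the fingers measure 114 mm over their backs; the gripper's body (76 mm by 85 mm) begins 54 mm behind the grasp point. The pads swing forward as they close: fully open they stand 13 mm farther back than shut.
Start: joints at [1.462, 0.385, 0.008, 0, -1.194, -0.259], TCP at [224.694, 583.191, 256.312] pointing down, gripper open.
Joint ranges: [-3.14, 3.14], [-1.21, 2.06], [-1.07, 1.41], [-3.16, 2.05], [-2.99, -0.16], [-3.1, 3.1]. Speed limits (rad/s): [2.79, 2.79, 3.14, 3.14, 3.14, 3.14].

### API

Orientations are given as a unit quaternion [x, y, z, w].
In Python, from bench import arm gives the robot as it stands.
- The arm moves only by the shell command python3 -m pendant 'ROWS'. ROWS is JSON, a list of rows, each a list of 7 numbers: the shift along the tool's x, y, z in m, then the turn, a rotation vector about the tool's x, y, z in degrees, then the finger opening in m, from 0 to 0.0854. In form: [[x, y, z, wx, wy, wz, fingers], ...]. A call has 1 to 12 rows; each row shifts and turns the commanded pose from where the row before left it, along the tool's axes as they then stand; what a row does not reach is not made up. A row lasts 1/10 s, in which the tool goes at most 50 mm and 8.59 degrees, less where a joint would pass 70% of its speed; a pose out of reach is approached as far as the arm can. A call is refused whole if a number of a shift passes 0.05 or a number of a turn 8.59, either way. A call with a gripper value outside its range is refused whole. The fingers move at their own pace and stop on an object; the grip force is fixed at half the most. Time passes only in rows, so rows that do not move let the fingers close. It gives the time, the measured TCP pose, the force, the opening and the grip force at its end, in the units of the state.
- arm.read_state(): the state, without advancing time (a new reading comes with each control period).
- arm.get_image(name): name is "scene" or "top"; returns a dict with "image" (420x560x3 uint8, red, green, blue), "fx", "fy", "cx", "cy" (pixels), "xyz" and "rotation" of the camera in the world. Camera axes: x right, y down, z forward; pixel columns grow to the right and rows downward; lengths in mm; the calibration is good to about 2 mm. A picture is of the moment at which its call begins. There is no depth.
- arm.job_done(): hands the job in; it is judged then, once.
The state is a dict: "clock": time; "joints": joint angles; "joint_vel": joint speeds; "joint_efforts": joint torques, N m; "position": TCP position; "ee_rot": TCP orientation; "contact_force": force on the tool from outside, world axes, zero at the start; "wrist_torque": the same for the moment, N m; "gripper_width": finger opening in mm; "grasp_force": force on a finger pad.
Only numpy, scipy, OpenCV 4.12 (cv2) and the standard library are available. Lean on these libraries where they do the work, as an engineer would, in place of code of your own. Each camera call takes 0.05 s, during which the arm holds its last target. There are 200 camera calls.

### The job

Set up the stirring station: stand the beaker in the middle of the low blue stirrer's round plate, and lay the timer flat on the bench just in front of the stirrer (the side with the knob), centred on it with a gap of one to three centimetres. Stand the three bottles upright in the recesses of the green tray: the red-capped one in the end recess next to the stirrer, the yellow-capped one in the end recess away from the stirrer, and the blue-capped one between them. Leave the conical flask where it stands.

Things in the scene. Friction and masses are not known exactly. Their poses are not given: they have to be found in the camera images.
- bottle_red: white bottle with a red screw cap, loose. 112 mm high, body 56 mm in diameter; the round cap is 33 mm in diameter and takes up the top 18 mm, with a sloping shoulder below it. Origin: centre of the underside; z up along the bottle
- bottle_blue: brown bottle with a blue screw cap, loose. 124 mm high, body 62 mm in diameter; cap 37 mm in diameter, top 20 mm. Origin: centre of the underside; z up along the bottle
- bottle_yellow: brown bottle with a yellow screw cap, loose, the smallest. 105 mm high, body 52 mm in diameter; cap 31 mm in diameter, top 18 mm. Origin: centre of the underside; z up along the bottle
- glass_beaker: clear empty straight-sided beaker, loose, light (about 55 g). 70 mm high, 52 mm in outside diameter; can be gripped across its outside. Origin: centre of the underside; z up
- bench_timer: small white bench timer with a grey display and one red and two grey buttons, loose, lying flat, face up. 58 mm along its x, 64 mm along its y, 16 mm high. Origin: centre of the underside; z up
- conical_flask: clear conical flask with a narrow neck, 104 mm high, 62 mm across its foot, loose; a bystander to be left alone. Origin: centre of the underside
- bottle_tray: green tray, fixed, 104 x 290 (its y) x 10 mm high, with three round flat dark-lined recesses in a row, centred at its y = -95, 0, +95 mm (x = 0), each 80 mm across and 4 mm deep: floor 6 mm above the bench. Origin: centre of the underside; x points away from the robot (turned at most 0.15 rad). It stands left or right of the stirrer, so the recess next to the stirrer may be the +y or the -y one
- low_stirrer: stirrer, fixed: low blue square housing 110 x 110 mm with a round dark plate, 100 mm across, in the middle of its top; the plate's top is 45 mm above the bench. Its front, with a black knob standing out 9 mm, is its -x side, 55 mm from the origin, towards the robot. Origin: centre of the underside; x points away from the robot (turned at most 0.15 rad)
Things that resemble listed ones, but are neither listed nor needed, are in the scene too. What is shaped like the bottle_yellow but purple is not meant.

How it is judged (in metres and radians):
At the end, for the whole second after the job is handed in: Red bottle in the recess nearest the stirrer, blue middle, yellow far end: on the recess floor, upright (0.08 rad). Beaker upright on the plate within 15 mm of its centre. Timer flat, centre 85-145 mm before the stirrer's centre, within 20 mm sideways. Flask within 30 mm. All released, at rest (((y of low_stirrer in the frame of bottle_tray above 0 m and x of bottle_red in the frame of bottle_tray between -0.016 and 0.016 m and y of bottle_red in the frame of bottle_tray between 0.079 and 0.111 m and x of bottle_yellow in the frame of bottle_tray between -0.016 and 0.016 m and y of bottle_yellow in the frame of bottle_tray between -0.111 and -0.079 m) or (y of low_stirrer in the frame of bottle_tray below 0 m and x of bottle_red in the frame of bottle_tray between -0.016 and 0.016 m and y of bottle_red in the frame of bottle_tray between -0.111 and -0.079 m and x of bottle_yellow in the frame of bottle_tray between -0.016 and 0.016 m and y of bottle_yellow in the frame of bottle_tray between 0.079 and 0.111 m)) and x of bottle_blue in the frame of bottle_tray between -0.016 and 0.016 m and y of bottle_blue in the frame of bottle_tray between -0.016 and 0.016 m and z of bottle_red in the frame of bottle_tray between 0.003 and 0.0075 m and angle between each of bottle_red, bottle_blue, bottle_yellow's own z axis and vertical below 0.08 rad and z of bottle_blue in the frame of bottle_tray between 0.003 and 0.0075 m and z of bottle_yellow in the frame of bottle_tray between 0.003 and 0.0075 m and horizontal distance between glass_beaker and low_stirrer below 0.015 m and z of glass_beaker in the frame of low_stirrer between 0.041 and 0.049 m and angle between each of glass_beaker, bench_timer's own z axis and vertical below 0.06 rad and x of bench_timer in the frame of low_stirrer between -0.145 and -0.085 m and y of bench_timer in the frame of low_stirrer between -0.02 and 0.02 m and height (world z) of bench_timer below 0.006 m and linear speed of each of bottle_red, bottle_blue, bottle_yellow, glass_beaker, bench_timer below 0.02 m/s and distance of conical_flask from where it was at the start of the episode below 0.03 m and angle between conical_flask's own z axis and vertical below 0.15 rad); the robot touches nothing.
It fails at once if the flask is knocked over or moved by more than 30 mm (distance of conical_flask from where it was at the start of the episode above 0.03 m or angle between conical_flask's own z axis and vertical above 0.3 rad).
It also fails if it takes over 138 s, if anything falls off the work surface, if the arm or the gripper's body presses on something with over 40 N, if the wrist force passes 120 N, or if a joint passes its speed limit or range.

## Working session

There is one attempt and no reset: what is moved stays moved. The work goes in short steps, Python scripts to look and compute and a shell command to move; the robot and the scene stay as the last step left them, time stands still between calls to the robot, and variables do not carry over. Pictures are saved under pics/ and viewed, at most 14 in all, crops included, and the job is handed in when it is done.

```bash
mkdir -p pics; ls; python3 - <<'E'
from bench import arm
import cv2
for n in("scene","top"):
    d=arm.get_image(n); cv2.imwrite(f"pics/{n}0.png",d["image"][:,:,::-1])
    print(n,d["fx"],d["fy"],d["cx"],d["cy"],d["xyz"],d["rotation"])
print(arm.read_state())
E
```

```text
pics
scene 518.4372954769452 518.4372954769452 277.4670609156389 210.05327565335048 [  -89.63996747 -1082.30934757   953.85556157] [ 0.85948258 -0.24061732  0.11364568 -0.43643745]
top 502.9199029117146 502.9199029117146 274.68978825159627 211.93201937057415 [ 352.44246218   22.60807921 1281.11626821] [ 0.70840634 -0.70232119  0.05798849 -0.03927773]
{'clock': 0.1, 'joints': array([ 1.46159338e+00,  3.85507053e-01,  6.76186036e-03, -4.26155510e-04,
       -1.19402626e+00, -2.58622818e-01]), 'joint_vel': array([ 0.00063527, -0.00290203,  0.00330838,  0.00316343,  0.00130719,
        0.00124436]), 'joint_efforts': array([-9.67827473e-04, -3.93316376e+01,  1.88931763e+01,  4.19801205e+00,
       -2.53793834e-03,  3.91759542e-06]), 'position': array([224.54228125, 582.76113456, 255.31546462]), 'ee_rot': array([ 9.83120767e-01, -1.82955029e-01, -1.23789818e-04,  9.99591902e-04]), 'contact_force': array([0.26016982, 0.09122656, 0.92935527]), 'wrist_torque': array([ 0.00470353, -0.02545814,  0.02799828]), 'grasp_force': 0.0, 'gripper_width': 85.57765425583793}
```

View pics/scene0.png

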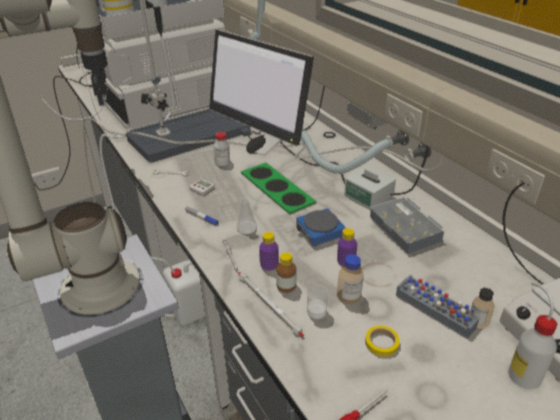

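View pics/top0.png

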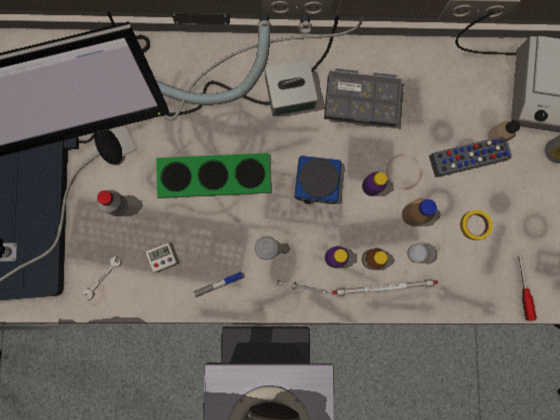

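The scene view shows:
- red-capped white bottle (221,150), timer (202,187), tray (278,187), stirrer (320,225), flask (247,220)
- brown/yellow bottle (287,272), brown/blue bottle (350,280), beaker (317,308)

In the top view these are red (106,198), timer (161,257), tray (214,175), stirrer (319,180), flask (267,248), yellow (376,258), blue (424,208) and beaker (419,253).

Candidates:
- **Yellow cap:** top (337,257) and (377,181) have purple bodies, so they are out. (376,258) has a brown body, so it is the one meant.
- **Red cap:** (106,198) is white and small. The one at scene (545,325) is large and grey with a yellow label, so it is out.
- **Blue cap:** only (427,207).

I'll confirm these in one crop.

```bash
cat > h.py <<'E'
import numpy as np, cv2
from scipy.spatial.transform import Rotation as R
from bench import arm
def grab(n): return arm.get_image(n)
def ray(d,p):
    v=np.array([(p[0]-d["cx"])/d["fx"],(p[1]-d["cy"])/d["fy"],1.])
    q=np.array(d["rotation"]); M=R.from_quat(q).as_matrix() if q.size==4 else q
    v=M@v; return np.array(d["xyz"]),v/np.linalg.norm(v)
def plane(d,p,z):
    o,v=ray(d,p); return o+v*(z-o[2])/v[2]
def tri(d1,p1,d2,p2):
    o1,v1=ray(d1,p1);o2,v2=ray(d2,p2)
    t=np.linalg.lstsq(np.c_[v1,-v2],o2-o1,rcond=None)[0]
    a,b=o1+t[0]*v1,o2+t[1]*v2
    return (a+b)/2,np.linalg.norm(a-b)
def proj(d,P):
    q=np.array(d["rotation"]);M=R.from_quat(q).as_matrix()
    c=M.T@(np.array(P)-d["xyz"]); return np.array([d["fx"]*c[0]/c[2]+d["cx"],d["fy"]*c[1]/c[2]+d["cy"]])
HS={"red":(170,8,140,70),"yellow":(20,33,150,90),"blue":(110,128,150,60),"green":(50,75,120,40),"stirrer":(100,118,110,40)}
def blob(d,c,near,r=22):
    h=cv2.cvtColor(d["image"],cv2.COLOR_RGB2HSV).astype(int);lo,hi,s,v=HS[c]
    H=h[...,0];m=((H>=lo)&(H<=hi)) if lo<hi else ((H>=lo)|(H<=hi))
    m=(m&(h[...,1]>s)&(h[...,2]>v)).astype(np.uint8)
    k=np.zeros_like(m);cv2.circle(k,tuple(map(int,near)),r,1,-1);m*=k
    n,l,st,ce=cv2.connectedComponentsWithStats(m)
    if n<2:return None
    i=1+np.argmax(st[1:,4]); return ce[i],st[i],(l==i).astype(np.uint8)
E
python3 - <<'E'
from h import *
s,t=grab("scene"),grab("top")
for n,a,b in(("red",(221,137),(106,198)),("yellow",(286,259),(379,259)),("blue",(353,263),(427,207))):
    A,B=blob(s,n,a,14),blob(t,n,b,14)
    print(n,A[0].round(1),A[1],B[0].round(1),B[1],*tri(s,A[0],t,B[0]))
for n,p,z in(("green",(214,175),10),("stirrer",(319,180),40)):
    c,st,m=blob(t,n,p,80); cs=max(cv2.findContours(m,0,2)[0],key=cv2.contourArea)
    r=cv2.minAreaRect(cs); print(n,st,r); print([plane(t,q,z)[:2].round(0).tolist() for q in cv2.boxPoints(r)])
I=t["image"][:,:,::-1];J=s["image"][:,:,::-1]
a=cv2.resize(I[150:275,310:450],None,fx=2.8,fy=2.8,interpolation=2);b=cv2.resize(J[225:330,230:370],(392,294),interpolation=2)
c=cv2.resize(I[170:295,75:215],(392,350));e=cv2.resize(J[120:210,170:290],(392,294))[:240]
cv2.imwrite("pics/crop.png",np.vstack([np.hstack([a[:350],c]),np.hstack([b[:240],e])]))
E
```

```text
red [220.3 135.7] [216 133  10   7  52] [104.3 197.1] [ 98 191  14  14 154] [547.25735901 393.70161141 101.41974694] 0.472122460738233
yellow [285.8 258.9] [280 253  12  13 132] [380.1 257.3] [374 251  13  14 146] [ 411.47109517 -259.0596553    92.89388665] 0.20123804219029726
blue [352.3 259.9] [346 255  14  11  94] [427.9 207. ] [421 200  15  15 181] [ 530.05475533 -369.67660793  117.4912385 ] 1.5102034444152013
green [ 157  153  114   45 2416] ((213.0419921875, 175.03829956054688), (39.18848419189453, 112.69703674316406), 87.36756134033203)
[[666.0, 296.0], [683.0, 7.0], [580.0, 1.0], [563.0, 288.0]]
stirrer [295 156  44  47 431] ((318.00775146484375, 178.9384765625), (42.916015625, 41.79970169067383), 7.125016689300537)
[[563.0, -58.0], [670.0, -71.0], [657.0, -179.0], [550.0, -165.0]]
```

View pics/crop.png

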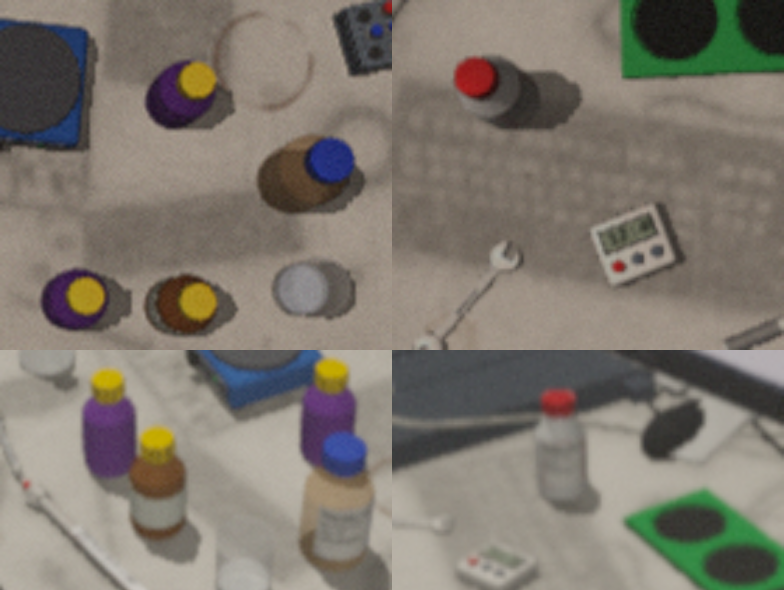

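The crop shows the brown/yellow bottle at top (376,258) between purple decoys, the brown/blue one at (424,208), the beaker at (419,253), the white/red one at (106,198) and the timer at (161,257), buttons towards the robot. All of them match their descriptions. Next I'll measure the recesses, plate, timer, beaker and flask.

```bash
python3 - <<'E'
from h import *
s,t=grab("scene"),grab("top")
def dark(d,p,w,vmax,mode):
    x,y=p;im=d["image"][y-w:y+w,x-w:x+w];h=cv2.cvtColor(im,cv2.COLOR_RGB2HSV).astype(int)
    m=(mode(h)).astype(np.uint8)
    m=cv2.morphologyEx(m,cv2.MORPH_OPEN,np.ones((3,3)))
    n,l,st,ce=cv2.connectedComponentsWithStats(m);i=l[w,w] or 1+np.argmax(st[1:,4])
    c=max(cv2.findContours((l==i).astype(np.uint8),0,1)[0],key=cv2.contourArea)
    return np.array(cv2.fitEllipse(c)[0])+[x-w,y-w],cv2.fitEllipse(c)[1],cv2.minAreaRect(c),c+[x-w,y-w]
dk=lambda h:(h[...,2]<75)&(h[...,1]<110)
for n,a,b,w in(("rL",(261,173),(176,177),22),("rM",(277,186),(213,175),22),("rR",(293,199),(250,173),22),("plate",(320,220),(319,178),30)):
    try:
        A,B=dark(s,a,w-6,75,dk),dark(t,b,w,75,dk);print(n,A[0],A[1],B[0],B[1],*tri(s,A[0],t,B[0]))
    except Exception as e: print(n,e)
wt=lambda h:(h[...,2]>165)
B=dark(t,(161,257),22,0,lambda h:(h[...,2]>150)&(h[...,1]<40));hull=cv2.minAreaRect(cv2.convexHull(B[3]));print("timer",hull,plane(t,hull[0],16),[plane(t,q,16)[:2].round() .tolist()for q in cv2.boxPoints(hull)])
for p in((202,187),(317,308),):print(s["image"][p[1],p[0]])
print(t["image"][253,400:440].mean(1).round().tolist()); print(t["image"][235:275,417].mean(1).round().tolist())
print(cv2.cvtColor(t["image"],cv2.COLOR_RGB2HSV)[257,140:185].tolist())
I=t["image"][:,:,::-1];J=s["image"][:,:,::-1]
rs=lambda a,w:cv2.resize(a,w,interpolation=2)
cv2.imwrite("pics/crop2.png",np.vstack([np.hstack([rs(I[230:280,395:445],(400,400)),rs(I[225:275,240:290],(400,400))])[:400],np.hstack([rs(J[290:330,297:347],(250,200)),rs(J[190:240,222:272],(250,200)),rs(J[172:202,180:225],(300,200))])]))
E
```

```text
rL [260.60984135 172.63662624] (9.328935623168945, 19.79672622680664) [175.90968895 176.56449318] (27.206266403198242, 28.219938278198242) [618.75170173 243.81013795   6.73799018] 0.9879527946466474
rM [276.34184742 185.25108624] (10.130043029785156, 20.742351531982422) [213.13704681 174.69357491] (26.38119125366211, 28.362186431884766) [624.77486378 148.58346949   6.60513743] 0.757948434253615
rR [293.27668762 199.02581024] (10.643479347229004, 22.044960021972656) [249.84570503 173.25710487] (27.082727432250977, 27.999841690063477) [630.44866397  53.96333623   5.38176926] 1.6949333919639065
plate [299.45641828 199.72120285] (8.291234970092773, 9.31033992767334) [319.43184662 177.86047363] (37.327518463134766, 41.7602424621582) [ 575.31758093 -103.56574065  124.87176654] 41.26684145600007
timer ((166.5, 263.0), (4.0, 3.0), 90.0) [396.65784231 258.33951964  16.        ] [[402.0, 262.0], [402.0, 255.0], [392.0, 254.0], [392.0, 262.0]]
[148 144 138]
[175 172 166]
[141.0, 143.0, 145.0, 148.0, 144.0, 143.0, 137.0, 100.0, 93.0, 114.0, 129.0, 127.0, 127.0, 131.0, 138.0, 140.0, 145.0, 142.0,
[... 392 characters left out ...]
47.0, 147.0, 145.0, 148.0, 146.0]
[[16, 44, 122], [16, 45, 120], [15, 49, 114], [17, 32, 112], [17, 44, 116], [14, 50, 118], [15, 45, 113], [14, 37, 145], [19, 24, 170], [27, 16, 148], [28, 32, 96], [33, 48, 106], [38, 51, 114], [30, 48, 96], [30, 36, 91], [30, 49, 93], [33, 44, 104], [24, 43, 94], [28, 49, 94], [28, 35, 101], [21, 33, 101], [13, 36, 127], [16, 33, 146], [14, 38, 168], [15, 33, 171], [14, 32, 169], [14, 34, 172], [17, 32, 168], [14, 35, 139], [15, 20, 126], [13, 32, 127], [16, 37, 130], [14, 32, 160], [14, 32, 151], [12, 33, 100], [25, 55, 56], [30, 28, 63], [16, 40, 82], [12, 47, 109], [16, 47, 120], [17, 44, 117], [16, 45, 118], [18, 46, 121], [13, 36, 127], [16, 45, 129]]
```

View pics/crop2.png

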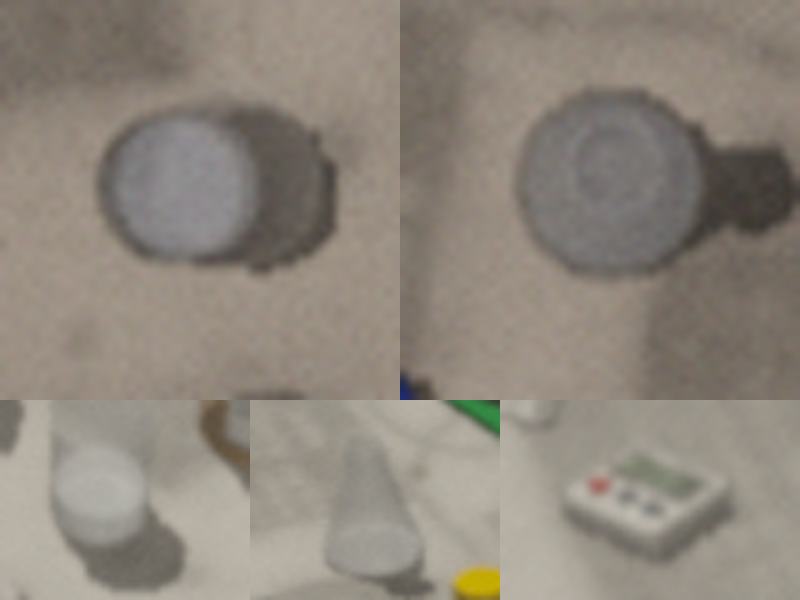

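The crop shows the beaker's bright floor disc at top (418,253.7), with the clear wall leaning right, and the flask foot at (266.5,247.7). In the scene view the beaker floor is at (317,310). One last refinement gives the plate, timer and beaker.

```bash
python3 - <<'E'
from h import *
s,t=grab("scene"),grab("top")
def big(m,near):
    n,l,st,ce=cv2.connectedComponentsWithStats(m.astype(np.uint8))
    i=min((k for k in range(1,n) if st[k,4]>40),key=lambda k:np.hypot(*(ce[k]-near)));
    return cv2.convexHull(max(cv2.findContours((l==i).astype(np.uint8),0,1)[0],key=cv2.contourArea))
def win(d,p,w):
    m=np.zeros(d["image"].shape[:2],np.uint8);cv2.circle(m,p,w,1,-1);return m>0
ht,hs=[cv2.cvtColor(cv2.medianBlur(d["image"],3),cv2.COLOR_RGB2HSV).astype(int) for d in(t,s)]
# housing incl. plate: union of blue and dark, hull
for d,h,p,w in((t,ht,(319,180),36),(s,hs,(320,222),30)):
    c=big(win(d,p,w)&(h[...,1]<90)&(h[...,2]<95),p); e=cv2.fitEllipse(c);print("plate",e); 
    b=big(win(d,p,w)&(h[...,1]>=110)&(h[...,0]>95)&(h[...,0]<125),p);print(" house",cv2.minAreaRect(b),cv2.boundingRect(b))
    if d is t: et,bt=e,b
    else: es=e
print("plate tri",*tri(t,et[0],s,es[0]),plane(t,et[0],45))
r=cv2.minAreaRect(bt);print("house",plane(t,r[0],42),[plane(t,q,42)[:2].round().tolist() for q in cv2.boxPoints(r)])
# timer
m=win(t,(161,257),20)&(ht[...,2]>132)&(ht[...,1]<45); m=cv2.morphologyEx(m.astype(np.uint8),cv2.MORPH_CLOSE,np.ones((9,9)))
m=cv2.morphologyEx(m,cv2.MORPH_OPEN,np.ones((5,5)))
c=big(m,(161,257));r=cv2.minAreaRect(c);print("timer",r,plane(t,r[0],16),[plane(t,q,16)[:2].round().tolist() for q in cv2.boxPoints(r)])
b=cv2.boxPoints(r)
print("timer scene check",proj(s,plane(t,r[0],16)))
pb=plane(t,(418.1,253.7),3);print("beaker",pb,proj(s,pb),tri(t,(418.1,253.7),s,(317,308)))
pf=plane(t,(266.5,247.7),3);print("flask",pf,proj(s,pf))
for p,z in(((337,257),50),((377,182),50)):print("purple~",plane(t,p,z))
V=t["image"][236:280,138:186][:,:,::-1].copy();V=cv2.resize(V,None,fx=8,fy=8);cv2.polylines(V,[((b-[138,236])*8+4).astype(int)],True,(0,0,255))
W=cv2.resize(t["image"][150:208,288:350][:,:,::-1],None,fx=6,fy=6);cv2.ellipse(W,(tuple((np.array(et[0])-[288,150])*6+3),tuple(np.array(et[1])*6),et[2]),(0,0,255))
o=np.zeros((360,384+372,3),np.uint8);o[:352,:384]=V;o[:348,384:]=W;cv2.imwrite("pics/crop3.png",o)
E
```

```text
plate ((321.3852233886719, 182.92977905273438), (49.705039978027344, 58.55449295043945), 75.48210144042969)
 house ((318.0, 179.0), (42.84743881225586, 42.40571212768555), 6.340190887451172) (295, 156, 44, 46)
plate ((320.79144287109375, 221.41966247558594), (21.071697235107422, 33.191104888916016), 92.89009857177734)
 house ((318.6351318359375, 231.189208984375), (46.68931579589844, 24.82424545288086), 9.462321281433105) (297, 216, 47, 28)
plate tri [ 603.24078496 -128.59233859   44.98896029] 10.16442005410323 [ 598.55884314 -126.28523645   45.        ]
house [ 609.11998961 -118.16207477   42.        ] [[561.0, -59.0], [669.0, -70.0], [658.0, -178.0], [550.0, -165.0]]
timer ((160.41891479492188, 259.5135192871094), (34.03059005737305, 26.96143341064453), 80.53767395019531) [405.18976743 273.72622269  16.        ] [[441.0, 315.0], [453.0, 249.0], [369.0, 233.0], [358.0, 298.0]]
timer scene check [199.13417554 184.70697893]
beaker [ 425.73955352 -378.25035175    3.        ] [316.59355951 312.28588445] (array([ 426.54260569, -375.40284224,   14.50932001]), np.float64(3.241525230589117))
flask [437.75590951   9.49230459   3.        ] [246.02515589 226.94377722]
purple~ [ 413.3205731  -162.94093382   50.        ]
purple~ [ 601.62770288 -265.50863364   50.        ]
```

View pics/crop3.png

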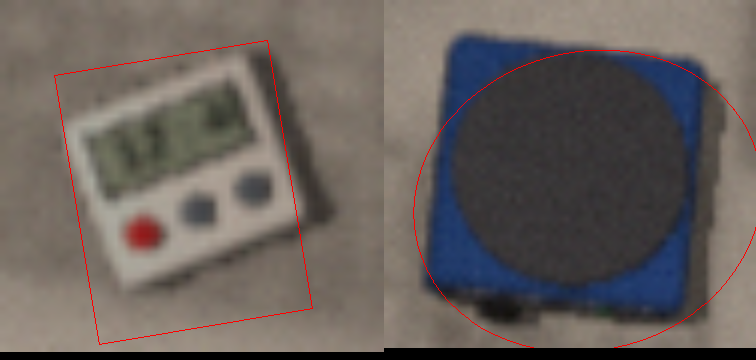

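Crop 3 shows both automatic outlines are too big, so I read the edges by eye instead. The plate disc is centred at top px (318.8,177.6), the timer at (160.8,257.4), turned about 20°. The knob is on the lower edge, facing the robot. I'll start moving: turn the tool so the fingers close along x, then go above the red bottle.

```bash
cat > st.py <<'E'
import sys;from h import *
s=arm.read_state();M=R.from_quat(s["ee_rot"]).as_matrix()
print("t",round(s["clock"],1),"p",s["position"].round(1),"yaw",np.degrees(np.arctan2(M[1,0],M[0,0])).round(1),"zdir",M[:,2].round(3),"w",round(s["gripper_width"],1),"g",round(s["grasp_force"],1),"f",s["contact_force"].round(1),"j6",s["joints"][5].round(2))
for a in sys.argv[1:]:
    T=np.array(list(map(float,a.split(","))));print(a,"tool shift mm",(M.T@(T-s["position"])).round(1))
E
python3 -m pendant '[[0,0,0,0,0,8.585,0.085],[0,0,0,0,0,8.585,0.085],[0,0,0,0,0,8.585,0.085],[0,0,0,0,0,8.585,0.085],[0,0,0,0,0,8.585,0.085],[0,0,0,0,0,8.585,0.085],[0,0,0,0,0,8.585,0.085],[0,0,0,0,0,8.585,0.085]]'
python3 -m pendant '[[0.027,-0.046,0,0,0,0,0.085],[0.027,-0.046,0,0,0,0,0.085],[0.027,-0.046,0,0,0,0,0.085],[0.027,-0.046,0,0,0,0,0.085],[0.027,-0.046,0,0,0,0,0.085],[0.027,-0.046,0,0,0,0,0.085],[0.027,-0.046,0,0,0,0,0.085],[0,0,0,0,0,0,0.085],[0,0,0,0,0,0,0.085],[0,0,0,0,0,0,0.085]]'
python3 st.py 546.5,393,70
python3 - <<'E'
from h import *
t=grab("top")
print("plate",plane(t,(318.9,177.6),45),"timer",plane(t,(160.6,257.2),16),[plane(t,p,16)[:2].round() for p in((153.5,272),(175.3,264))])
for p,z in(((380.1,257.3),104),((427.9,207),122)):print(plane(t,p,z))
E
```

```text
clock: 1.2
position: [224.7, 583.2, 256.3]
ee_rot: [-0.706, 0.708, 0.0, -0.0]
contact_force: [-0.2, -0.7, -0.7]
gripper_width: 85.4
grasp_force: 0.0
clock: 2.2
position: [526.8, 407.6, 256.2]
ee_rot: [0.709, -0.705, -0.0, 0.0]
contact_force: [0.0, 0.7, -0.6]
gripper_width: 85.1
grasp_force: 0.0
t 2.2 p [526.8 407.6 256.2] yaw -89.7 zdir [-0. -0. -1.] w 85.1 g 0.0 f [ 0.   0.7 -0.6] j6 -0.9
546.5,393,70 tool shift mm [ 14.7 -19.7 186.2]
plate [ 612.10975171 -120.10629538   45.        ] timer [410.94134666 273.49424873  16.        ] [array([374., 290.]), array([394., 236.])]
[ 410.76742325 -256.35941332  104.        ]
[ 528.68685133 -367.72489376  122.        ]
```

```bash
python3 -m pendant '[[0.0147,-0.0197,0.02,0,0,0,0.085],[0,0,0.04,0,0,0,0.085],[0,0,0.04,0,0,0,0.085],[0,0,0.04,0,0,0,0.085],[0,0,0.03,0,0,0,0.085],[0,0,0.016,0,0,0,0.085],[0,0,0,0,0,0,0.085]]'; python3 st.py 546.5,393,70
```

```text
clock: 2.95
position: [544.6, 392.6, 67.4]
ee_rot: [0.709, -0.705, -0.0, 0.003]
contact_force: [-0.0, 0.1, 0.1]
gripper_width: 85.0
grasp_force: 0.0
t 3.0 p [544.6 392.6  67.4] yaw -89.6 zdir [-0.004 -0.004 -1.   ] w 85.0 g 0.0 f [-0.   0.1  0.1] j6 -0.86
546.5,393,70 tool shift mm [-0.4 -1.9 -2.6]
```

```bash
python3 -m pendant '[[0,-0.0015,-0.002,0,0,0,0],[0,0,0,0,0,0,0],[0,0,0,0,0,0,0],[0,0,0,0,0,0,0],[0,0,0,0,0,0,0],[0,0,0,0,0,0,0],[0,0,0,0,0,0,0],[0,0,0,0,0,0,0]]'; python3 st.py; python3 - <<'E'
from h import *
for n in("scene","top"): cv2.imwrite(f"pics/g_{n}.png",grab(n)["image"][:,:,::-1])
a,b=cv2.imread("pics/g_scene.png")[70:230,120:320],cv2.imread("pics/g_top.png")[120:280,50:250]
cv2.imwrite("pics/g.png",cv2.resize(np.hstack([a,b]),(800,320)))
E
```

```text
clock: 3.75
position: [549.3, 394.1, 75.3]
ee_rot: [0.709, -0.705, -0.0, -0.002]
contact_force: [-1.6, 0.1, 6.3]
gripper_width: 53.0
grasp_force: 62.6
t 3.8 p [549.3 394.1  75.3] yaw -89.7 zdir [ 0.003  0.003 -1.   ] w 53.0 g 62.6 f [-1.6  0.1  6.3] j6 -0.86
```

View pics/g.png

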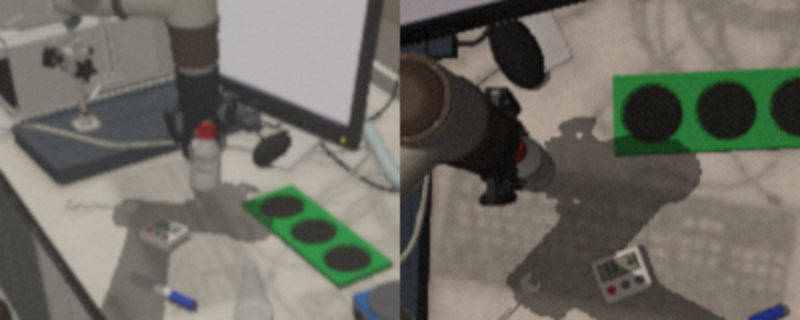

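The picture shows the fingers on either side of the red bottle at its upper body, below the cap. The width of 53 and the rise in z suggest the pads are on the edge of the shoulder, so I'll regrip a little lower.

```bash
python3 -m pendant '[[0,0,0,0,0,0,0.085],[0,0,0,0,0,0,0.085],[0,0,0,0,0,0,0.085],[0,0,0.006,0,0,0,0.085],[0,0,0,0,0,0,0.085]]'; python3 st.py;python3 -m pendant '[[0,0,0,0,0,0,0],[0,0,0,0,0,0,0],[0,0,0,0,0,0,0],[0,0,0,0,0,0,0],[0,0,0,0,0,0,0],[0,0,0,0,0,0,0],[0,0,0,0,0,0,0]]'; python3 st.py
```

```text
clock: 4.35
position: [548.0, 392.1, 64.9]
ee_rot: [0.708, -0.706, -0.0, 0.001]
contact_force: [0.2, -0.4, -0.2]
gripper_width: 84.6
grasp_force: 0.0
t 4.3 p [548.  392.1  64.9] yaw -89.8 zdir [-0.002 -0.002 -1.   ] w 84.6 g 0.0 f [ 0.2 -0.4 -0.2] j6 -0.86
clock: 5.05
position: [548.7, 392.9, 66.6]
ee_rot: [0.709, -0.706, 0.0, -0.0]
contact_force: [-0.3, 0.7, 2.7]
gripper_width: 53.6
grasp_force: 63.3
t 5.0 p [548.7 392.9  66.6] yaw -89.7 zdir [ 0.  0. -1.] w 53.6 g 63.3 f [-0.3  0.7  2.7] j6 -0.86
```

```bash
python3 -m pendant '[[0,0,-0.02,0,0,0,0],[0,0,-0.04,0,0,0,0],[0,0,-0.04,0,0,0,0],[0.01,0,-0.03,0,0,0,0],[0.025,-0.007,0,0,0,0,0],[0.038,-0.009,0,0,0,0,0],[0.038,-0.009,0,0,0,0,0],[0.038,-0.009,0,0,0,0,0],[0.038,-0.009,0,0,0,0,0],[0.038,-0.009,0,0,0,0,0],[0.038,-0.009,0,0,0,0,0],[0.038,-0.009,0,0,0,0,0]]';python3 -m pendant '[[0.025,-0.009,0,0,0,0,0],[0.013,-0.012,0,0,0,0,0],[0,0,0,0,0,0,0],[0,0,0,0,0,0,0]]'; python3 st.py 630.4,54,73
```

```text
clock: 6.25
position: [619.4, 90.2, 195.2]
ee_rot: [0.708, -0.706, -0.001, 0.001]
contact_force: [1.2, -0.2, -1.7]
gripper_width: 53.5
grasp_force: 63.5
clock: 6.65
position: [641.0, 54.4, 195.4]
ee_rot: [0.708, -0.706, -0.001, 0.0]
contact_force: [0.3, -0.8, -2.1]
gripper_width: 53.6
grasp_force: 63.5
t 6.7 p [641.   54.4 195.4] yaw -89.8 zdir [-0.001  0.    -1.   ] w 53.6 g 63.5 f [ 0.3 -0.8 -2.1] j6 -0.33
630.4,54,73 tool shift mm [  0.4  10.4 122.4]
```

```bash
python3 -m pendant '[[0,0.0104,0,0,0,0,0],[0,0,0.03,0,0,0,0],[0,0,0.035,0,0,0,0],[0,0,0.03,0,0,0,0],[0,0,0.012,0,0,0,0],[0,0,0.006,0,0,0,0],[0,0,0,0,0,0,0],[0,0,0,0,0,0,0]]'; python3 st.py 630.4,54,73
```

```text
clock: 7.45
position: [631.6, 54.6, 85.0]
ee_rot: [0.709, -0.705, 0.001, -0.001]
contact_force: [0.4, -0.1, -1.2]
gripper_width: 53.5
grasp_force: 63.5
t 7.5 p [631.6  54.6  85. ] yaw -89.7 zdir [ 0.003  0.001 -1.   ] w 53.5 g 63.5 f [ 0.4 -0.1 -1.2] j6 -0.34
630.4,54,73 tool shift mm [ 0.6  1.2 12. ]
```

```bash
python3 -m pendant '[[0,0,0.004,0,0,0,0],[0,0,0.003,0,0,0,0],[0,0,0.002,0,0,0,0],[0,0,0,0,0,0,0],[0,0,0,0,0,0,0]]'; python3 st.py 630.4,54,73
```

```text
clock: 7.95
position: [630.7, 54.0, 74.3]
ee_rot: [0.709, -0.706, 0.0, 0.0]
contact_force: [0.2, 1.0, -1.9]
gripper_width: 53.4
grasp_force: 63.5
t 8.0 p [630.7  54.   74.3] yaw -89.8 zdir [ 0. -0. -1.] w 53.4 g 63.5 f [ 0.2  1.  -1.9] j6 -0.34
630.4,54,73 tool shift mm [-0.   0.3  1.3]
```

```bash
python3 -m pendant '[[0,0,0.002,0,0,0,0],[0,0,0,0,0,0,0],[0,0,0,0,0,0,0]]';python3 -m pendant '[[0,0,0,0,0,0,0.085],[0,0,0,0,0,0,0.085],[0,0,0,0,0,0,0.085],[0,0,0,0,0,0,0.085],[0,0,0,0,0,0,0.085],[0,0,-0.02,0,0,0,0.085],[0,0,-0.04,0,0,0,0.085],[0,0,-0.04,0,0,0,0.085],[0,0,-0.04,0,0,0,0.085],[0,0,-0.02,0,0,0,0.085],[0,0,0,0,0,0,0.085]]'; python3 st.py 529.5,-369,220
```

```text
clock: 8.25
position: [631.0, 54.1, 72.7]
ee_rot: [0.709, -0.706, 0.0, -0.0]
contact_force: [-0.1, -0.6, 0.6]
gripper_width: 53.1
grasp_force: 63.8
clock: 9.35
position: [632.4, 54.4, 236.8]
ee_rot: [0.709, -0.705, 0.002, -0.004]
contact_force: [-1.1, 0.6, 0.3]
gripper_width: 84.9
grasp_force: 0.0
t 9.3 p [632.4  54.4 236.8] yaw -89.7 zdir [ 0.008  0.002 -1.   ] w 84.9 g 0.0 f [-1.1  0.6  0.3] j6 -0.34
529.5,-369,220 tool shift mm [422.9 105.   15.1]
```

```bash
python3 -m pendant '[[0.02,0.006,0,0,0,0,0.085],[0.038,0.01,0,0,0,0,0.085],[0.038,0.01,0,0,0,0,0.085],[0.038,0.01,0,0,0,0,0.085],[0.038,0.01,0,0,0,0,0.085],[0.038,0.01,0,0,0,0,0.085],[0.038,0.01,0,0,0,0,0.085],[0.038,0.01,0,0,0,0,0.085],[0.038,0.01,0,0,0,0,0.085],[0.038,0.01,0,0,0,0,0.085],[0.038,0.008,0,0,0,0,0.085],[0.023,0,0,0,0,0,0.085]]';python3 -m pendant '[[0,0,0,0,0,0,0.085],[0,0,0,0,0,0,0.085]]'; python3 st.py 529.5,-369,78
```

```text
clock: 10.55
position: [525.7, -371.9, 230.1]
ee_rot: [0.708, -0.707, -0.002, 0.001]
contact_force: [1.0, 0.4, 0.0]
gripper_width: 84.9
grasp_force: 0.0
clock: 10.75
position: [527.1, -369.7, 230.3]
ee_rot: [0.708, -0.706, -0.002, 0.0]
contact_force: [0.1, 0.8, -0.4]
gripper_width: 84.7
grasp_force: 0.0
t 10.8 p [ 527.1 -369.7  230.3] yaw -89.9 zdir [-0.003  0.002 -1.   ] w 84.7 g 0.0 f [ 0.1  0.8 -0.4] j6 0.36
529.5,-369,78 tool shift mm [ -0.4  -2.9 152.3]
```

```bash
python3 -m pendant '[[0,-0.0025,0.02,0,0,0,0.085],[0,0,0.035,0,0,0,0.085],[0,0,0.035,0,0,0,0.085],[0,0,0.035,0,0,0,0.085],[0,0,0.02,0,0,0,0.085],[0,0,0.005,0,0,0,0.085],[0,0,0,0,0,0,0.085],[0,0,0,0,0,0,0.085]]'; python3 st.py 529.5,-369,78; python3 -m pendant '[[0,0,0,0,0,0,0],[0,0,0,0,0,0,0],[0,0,0,0,0,0,0],[0,0,0,0,0,0,0],[0,0,0,0,0,0,0],[0,0,0,0,0,0,0],[0,0,0,0,0,0,0]]'; python3 st.py 624.8,148.6,220
```

```text
clock: 11.55
position: [531.9, -369.3, 83.8]
ee_rot: [0.709, -0.705, 0.001, -0.0]
contact_force: [0.6, 0.3, 0.3]
gripper_width: 84.7
grasp_force: 0.0
t 11.6 p [ 531.9 -369.3   83.8] yaw -89.7 zdir [ 0.002 -0.001 -1.   ] w 84.7 g 0.0 f [0.6 0.3 0.3] j6 0.36
529.5,-369,78 tool shift mm [-0.3  2.4  5.8]
clock: 12.25
position: [530.9, -369.9, 84.5]
ee_rot: [0.709, -0.706, 0.001, 0.0]
contact_force: [-3.0, 0.1, 5.7]
gripper_width: 58.0
grasp_force: 63.4
t 12.2 p [ 530.9 -369.9   84.5] yaw -89.7 zdir [ 0.001 -0.001 -1.   ] w 58.0 g 63.4 f [-3.   0.1  5.7] j6 0.36
624.8,148.6,220 tool shift mm [-517.9  -96.4 -136. ]
```

The width of 58 against a 62 mm body means the pads are on the shoulder again, so I'll regrip lower.

```bash
python3 -m pendant '[[0,0,0,0,0,0,0.085],[0,0,0,0,0,0,0.085],[0,0,0,0,0,0,0.085],[0,0,0.005,0,0,0,0.085],[0,0,0,0,0,0,0.085]]'; python3 st.py 529.5,-369,77; python3 -m pendant '[[0,0,0,0,0,0,0],[0,0,0,0,0,0,0],[0,0,0,0,0,0,0],[0,0,0,0,0,0,0],[0,0,0,0,0,0,0],[0,0,0,0,0,0,0],[0,0,0,0,0,0,0]]'; python3 st.py 624.8,148.6,220
```

```text
clock: 12.75
position: [530.6, -369.1, 76.4]
ee_rot: [0.709, -0.706, -0.001, 0.0]
contact_force: [-0.3, -0.4, -0.1]
gripper_width: 85.0
grasp_force: 0.0
t 12.8 p [ 530.6 -369.1   76.4] yaw -89.8 zdir [-0.001  0.001 -1.   ] w 85.0 g 0.0 f [-0.3 -0.4 -0.1] j6 0.36
529.5,-369,77 tool shift mm [-0.1  1.1 -0.6]
clock: 13.45
position: [530.9, -369.5, 77.7]
ee_rot: [0.709, -0.706, 0.0, 0.0]
contact_force: [-1.9, -0.1, 4.5]
gripper_width: 58.8
grasp_force: 65.3
t 13.4 p [ 530.9 -369.5   77.7] yaw -89.7 zdir [ 0. -0. -1.] w 58.8 g 65.3 f [-1.9 -0.1  4.5] j6 0.36
624.8,148.6,220 tool shift mm [-517.6  -96.2 -142.4]
```

```bash
python3 -m pendant '[[0,0,-0.02,0,0,0,0],[0,0,-0.04,0,0,0,0],[0,0,-0.04,0,0,0,0],[0,0,-0.04,0,0,0,0],[-0.015,0,-0.02,0,0,0,0],[-0.035,-0.007,0,0,0,0,0],[-0.038,-0.007,0,0,0,0,0],[-0.038,-0.007,0,0,0,0,0],[-0.038,-0.007,0,0,0,0,0],[-0.038,-0.007,0,0,0,0,0],[-0.038,-0.007,0,0,0,0,0],[-0.038,-0.007,0,0,0,0,0]]'; python3 -m pendant '[[-0.038,-0.007,0,0,0,0,0],[-0.038,-0.007,0,0,0,0,0],[-0.038,-0.007,0,0,0,0,0],[-0.038,-0.007,0,0,0,0,0],[-0.038,-0.007,0,0,0,0,0],[-0.03,-0.007,0,0,0,0,0],[-0.016,-0.006,0,0,0,0,0],[0,0,0,0,0,0,0],[0,0,0,0,0,0,0]]'; python3 st.py 624.8,148.6,84
```

```text
clock: 14.65
position: [578.5, -89.2, 235.8]
ee_rot: [0.709, -0.706, -0.001, 0.0]
contact_force: [1.5, -0.0, -2.9]
gripper_width: 58.6
grasp_force: 65.5
clock: 15.55
position: [625.3, 144.9, 236.1]
ee_rot: [0.709, -0.706, -0.001, 0.001]
contact_force: [-0.4, -0.1, -2.0]
gripper_width: 58.9
grasp_force: 65.5
t 15.6 p [625.3 144.9 236.1] yaw -89.8 zdir [-0.002 -0.001 -1.   ] w 58.9 g 65.5 f [-0.4 -0.1 -2. ] j6 -0.47
624.8,148.6,84 tool shift mm [ -3.8   0.2 152.1]
```

```bash
python3 -m pendant '[[-0.0038,0,0.02,0,0,0,0],[0,0,0.035,0,0,0,0],[0,0,0.035,0,0,0,0],[0,0,0.03,0,0,0,0],[0,0,0.015,0,0,0,0],[0,0,0.006,0,0,0,0],[0,0,0.004,0,0,0,0],[0,0,0,0,0,0,0],[0,0,0,0,0,0,0]]'; python3 st.py 624.8,148.6,84
```

```text
clock: 16.45
position: [626.4, 148.8, 93.6]
ee_rot: [0.709, -0.706, 0.0, -0.001]
contact_force: [0.8, -0.6, -2.1]
gripper_width: 58.7
grasp_force: 65.5
t 16.4 p [626.4 148.8  93.6] yaw -89.8 zdir [ 0.002  0.001 -1.   ] w 58.7 g 65.5 f [ 0.8 -0.6 -2.1] j6 -0.48
624.8,148.6,84 tool shift mm [0.2 1.6 9.6]
```

```bash
python3 -m pendant '[[0,0.001,0.004,0,0,0,0],[0,0,0.003,0,0,0,0],[0,0,0.002,0,0,0,0],[0,0,0,0,0,0,0],[0,0,0,0,0,0,0]]'; python3 st.py 624.8,148.6,84
```

```text
clock: 16.95
position: [624.6, 148.9, 83.7]
ee_rot: [0.709, -0.706, 0.0, -0.0]
contact_force: [-2.2, -0.3, 1.2]
gripper_width: 58.6
grasp_force: 65.9
t 16.9 p [624.6 148.9  83.7] yaw -89.7 zdir [ 0. -0. -1.] w 58.6 g 65.9 f [-2.2 -0.3  1.2] j6 -0.48
624.8,148.6,84 tool shift mm [ 0.3 -0.1 -0.3]
```

Touchdown: the force changed sign at the expected height. I'll release and go for the yellow bottle.

```bash
python3 -m pendant '[[0,0,0,0,0,0,0.085],[0,0,0,0,0,0,0.085],[0,0,0,0,0,0,0.085],[0,0,0,0,0,0,0.085],[0,0,0,0,0,0,0.085],[0,0,-0.02,0,0,0,0.085],[0,0,-0.035,0,0,0,0.085],[0,0,-0.035,0,0,0,0.085],[0,0,-0.035,0,0,0,0.085],[0,0,-0.02,0,0,0,0.085],[0,0,0,0,0,0,0.085]]'; python3 st.py 411,-258,220
```

```text
clock: 18.05
position: [626.4, 149.4, 232.6]
ee_rot: [0.709, -0.705, 0.002, -0.004]
contact_force: [0.3, -0.0, -0.2]
gripper_width: 84.8
grasp_force: 0.0
t 18.1 p [626.4 149.4 232.6] yaw -89.7 zdir [ 0.008  0.003 -1.   ] w 84.8 g 0.0 f [ 0.3 -0.  -0.2] j6 -0.48
411,-258,220 tool shift mm [406.4 217.4   9.8]
```

```bash
python3 -m pendant '[[0.02,0.01,0,0,0,0,0.085],[0.035,0.019,0,0,0,0,0.085],[0.035,0.019,0,0,0,0,0.085],[0.035,0.019,0,0,0,0,0.085],[0.035,0.019,0,0,0,0,0.085],[0.035,0.019,0,0,0,0,0.085],[0.035,0.019,0,0,0,0,0.085],[0.035,0.019,0,0,0,0,0.085],[0.035,0.019,0,0,0,0,0.085],[0.035,0.019,0,0,0,0,0.085],[0.035,0.019,0,0,0,0,0.085],[0.03,0.015,0,0,0,0,0.085]]'; python3 -m pendant '[[0.006,0.002,0,0,0,0,0.085],[0,0,0,0,0,0,0.085],[0,0,0,0,0,0,0.085]]'; python3 st.py 411,-258,62
```

```text
clock: 19.25
position: [409.6, -253.2, 227.2]
ee_rot: [0.708, -0.706, -0.001, 0.0]
contact_force: [0.5, -0.3, -0.7]
gripper_width: 84.9
grasp_force: 0.0
clock: 19.55
position: [409.5, -257.6, 227.7]
ee_rot: [0.709, -0.706, -0.0, 0.0]
contact_force: [0.3, 0.5, -0.0]
gripper_width: 85.2
grasp_force: 0.0
t 19.6 p [ 409.5 -257.6  227.7] yaw -89.7 zdir [-0.001  0.    -1.   ] w 85.2 g 0.0 f [ 0.3  0.5 -0. ] j6 0.23
411,-258,62 tool shift mm [  0.4  -1.7 165.7]
```

```bash
python3 -m pendant '[[0,-0.0015,0.02,0,0,0,0.085],[0,0,0.035,0,0,0,0.085],[0,0,0.035,0,0,0,0.085],[0,0,0.035,0,0,0,0.085],[0,0,0.025,0,0,0,0.085],[0,0,0.01,0,0,0,0.085],[0,0,0.006,0,0,0,0.085],[0,0,0,0,0,0,0.085],[0,0,0,0,0,0,0.085]]'; python3 st.py 411,-258,60
```

```text
clock: 20.45
position: [412.0, -258.1, 63.4]
ee_rot: [0.709, -0.705, 0.001, -0.001]
contact_force: [0.8, -0.2, -0.0]
gripper_width: 85.2
grasp_force: 0.0
t 20.4 p [ 412.  -258.1   63.4] yaw -89.7 zdir [ 0.002 -0.001 -1.   ] w 85.2 g 0.0 f [ 0.8 -0.2 -0. ] j6 0.23
411,-258,60 tool shift mm [-0.1  1.   3.4]
```

```bash
python3 -m pendant '[[0,0,0.002,0,0,0,0.085],[0,0,0,0,0,0,0],[0,0,0,0,0,0,0],[0,0,0,0,0,0,0],[0,0,0,0,0,0,0],[0,0,0,0,0,0,0],[0,0,0,0,0,0,0],[0,0,0,0,0,0,0],[0,0,0,0,0,0,0]]'; python3 st.py 411,-258,60
```

```text
clock: 21.35
position: [411.0, -258.2, 61.2]
ee_rot: [0.709, -0.706, 0.0, -0.0]
contact_force: [-2.1, 1.8, 4.8]
gripper_width: 50.3
grasp_force: 61.8
t 21.4 p [ 411.  -258.2   61.2] yaw -89.7 zdir [ 0. -0. -1.] w 50.3 g 61.8 f [-2.1  1.8  4.8] j6 0.23
411,-258,60 tool shift mm [-0.2 -0.   1.2]
```

```bash
python3 -m pendant '[[0,0,-0.02,0,0,0,0],[0,0,-0.04,0,0,0,0],[0,0,-0.04,0,0,0,0],[0,0,-0.04,0,0,0,0],[-0.015,-0.006,-0.02,0,0,0,0],[-0.034,-0.014,0,0,0,0,0],[-0.034,-0.014,0,0,0,0,0],[-0.034,-0.014,0,0,0,0,0],[-0.034,-0.014,0,0,0,0,0],[-0.034,-0.014,0,0,0,0,0],[-0.034,-0.014,0,0,0,0,0],[-0.034,-0.014,0,0,0,0,0]]'; python3 -m pendant '[[-0.034,-0.014,0,0,0,0,0],[-0.034,-0.014,0,0,0,0,0],[-0.034,-0.014,0,0,0,0,0],[-0.034,-0.014,0,0,0,0,0],[-0.034,-0.014,0,0,0,0,0],[-0.034,-0.014,0,0,0,0,0],[-0.03,-0.014,0,0,0,0,0],[-0.015,-0.006,0,0,0,0,0],[0,0,0,0,0,0,0],[0,0,0,0,0,0,0]]'; python3 st.py 618.8,243.8,67.5
```

```text
clock: 22.55
position: [513.6, -3.2, 219.9]
ee_rot: [0.709, -0.706, -0.0, 0.0]
contact_force: [1.1, -0.0, -2.1]
gripper_width: 50.3
grasp_force: 63.1
clock: 23.55
position: [616.1, 244.5, 219.2]
ee_rot: [0.709, -0.706, -0.0, 0.001]
contact_force: [0.0, 0.3, -1.2]
gripper_width: 50.1
grasp_force: 63.1
t 23.6 p [616.1 244.5 219.2] yaw -89.7 zdir [-0.002 -0.001 -1.   ] w 50.1 g 63.1 f [ 0.   0.3 -1.2] j6 -0.62
618.8,243.8,67.5 tool shift mm [  0.6  -3.  151.7]
```

```bash
python3 -m pendant '[[0.0006,-0.0022,0.02,0,0,0,0],[0,0,0.035,0,0,0,0],[0,0,0.035,0,0,0,0],[0,0,0.03,0,0,0,0],[0,0,0.013,0,0,0,0],[0,0,0.005,0,0,0,0],[0,0,0.004,0,0,0,0],[0,0,0,0,0,0,0],[0,0,0,0,0,0,0]]'; python3 st.py 618.8,243.8,67.5
```

```text
clock: 24.45
position: [619.8, 244.6, 79.9]
ee_rot: [0.709, -0.706, 0.0, -0.001]
contact_force: [0.3, 0.2, -1.6]
gripper_width: 50.2
grasp_force: 63.1
t 24.4 p [619.8 244.6  79.9] yaw -89.7 zdir [ 0.002  0.001 -1.   ] w 50.2 g 63.1 f [ 0.3  0.2 -1.6] j6 -0.61
618.8,243.8,67.5 tool shift mm [ 0.8  1.  12.4]
```

```bash
python3 -m pendant '[[0,0.001,0.005,0,0,0,0],[0,0,0.004,0,0,0,0],[0,0,0.002,0,0,0,0],[0,0,0.001,0,0,0,0],[0,0,0,0,0,0,0],[0,0,0,0,0,0,0]]'; python3 st.py 618.8,243.8,67.5
```

```text
clock: 25.05
position: [617.7, 244.2, 67.3]
ee_rot: [0.709, -0.705, -0.0, 0.0]
contact_force: [-3.6, -0.5, 4.8]
gripper_width: 50.0
grasp_force: 63.7
t 25.1 p [617.7 244.2  67.3] yaw -89.7 zdir [-0. -0. -1.] w 50.0 g 63.7 f [-3.6 -0.5  4.8] j6 -0.61
618.8,243.8,67.5 tool shift mm [ 0.4 -1.1 -0.2]
```

```bash
python3 -m pendant '[[0,0,0,0,0,0,0.085],[0,0,0,0,0,0,0.085],[0,0,0,0,0,0,0.085],[0,0,0,0,0,0,0.085],[0,0,0,0,0,0,0.085],[0,0,-0.02,0,0,0,0.085],[0,0,-0.035,0,0,0,0.085],[0,0,-0.035,0,0,0,0.085],[0,0,-0.035,0,0,0,0.085],[0,0,-0.02,0,0,0,0.085],[0,0,0,0,0,0,0.085]]'; python3 -m pendant '[[0,0.03,0,0,0,0,0.085],[0,0.035,0,0,0,0,0.085],[0,0.035,0,0,0,0,0.085],[0,0.035,0,0,0,0,0.085],[0,0.035,0,0,0,0,0.085],[0,0.03,0,0,0,0,0.085],[0,0,0,0,0,-8.46,0.085],[0,0,0,0,0,-8.46,0.085],[0,0,0,0,0,-8.46,0.085],[0,0,0,0,0,-8.46,0.085],[0,0,0,0,0,-8.46,0.085],[0,0,0,0,0,-8.46,0.085]]';python3 -m pendant '[[0,0,0,0,0,-8.46,0.085],[0,0,0,0,0,-8.46,0.085],[0,0,0,0,0,-8.46,0.085],[0,0,0,0,0,-8.46,0.085],[0,0,0,0,0,-8.46,0.085],[0,0,0,0,0,-8.46,0.085],[0,0,0,0,0,-8.46,0.085],[0,0,0,0,0,0,0.085]]'; python3 st.py 411,273.5,40
```

```text
clock: 26.15
position: [619.7, 245.0, 215.7]
ee_rot: [0.709, -0.705, 0.001, -0.004]
contact_force: [0.9, 0.5, -0.3]
gripper_width: 84.9
grasp_force: 0.0
clock: 27.35
position: [417.5, 242.9, 210.1]
ee_rot: [0.944, -0.331, -0.001, 0.001]
contact_force: [0.2, -0.0, 0.4]
gripper_width: 85.1
grasp_force: 0.0
clock: 28.15
position: [417.5, 242.9, 210.2]
ee_rot: [0.985, 0.175, -0.001, 0.001]
contact_force: [-0.3, 0.1, -0.5]
gripper_width: 84.9
grasp_force: 0.0
t 28.1 p [417.5 242.9 210.2] yaw 20.2 zdir [-0.002 -0.001 -1.   ] w 84.9 g 0.0 f [-0.3  0.1 -0.5] j6 1.06
411,273.5,40 tool shift mm [  4.8 -31.1 170.2]
```

```bash
python3 -m pendant '[[0.0048,-0.0311,0.01,0,0,0,0.085],[0,0,0.035,0,0,0,0.085],[0,0,0.035,0,0,0,0.085],[0,0,0.035,0,0,0,0.085],[0,0,0.03,0,0,0,0.085],[0,0,0.015,0,0,0,0.085],[0,0,0.007,0,0,0,0.085],[0,0,0.003,0,0,0,0.085],[0,0,0,0,0,0,0.085],[0,0,0,0,0,0,0.085]]'; python3 st.py 411,273.5,26; python3 - <<'E'
from h import *
for n in("scene","top"): cv2.imwrite(f"pics/t_{n}.png",grab(n)["image"][:,:,::-1])
a,b=cv2.imread("pics/t_scene.png")[110:260,130:330],cv2.imread("pics/t_top.png")[150:300,100:300]
cv2.imwrite("pics/tm.png",cv2.resize(np.hstack([a,b]),(800,300)))
E
```

```text
clock: 29.15
position: [412.2, 274.7, 42.2]
ee_rot: [0.985, 0.175, 0.001, -0.001]
contact_force: [-0.3, 0.4, 1.0]
gripper_width: 85.1
grasp_force: 0.0
t 29.1 p [412.2 274.7  42.2] yaw 20.2 zdir [ 0.001  0.001 -1.   ] w 85.1 g 0.0 f [-0.3  0.4  1. ] j6 1.01
411,273.5,26 tool shift mm [-1.5  0.7 16.2]
```

View pics/tm.png

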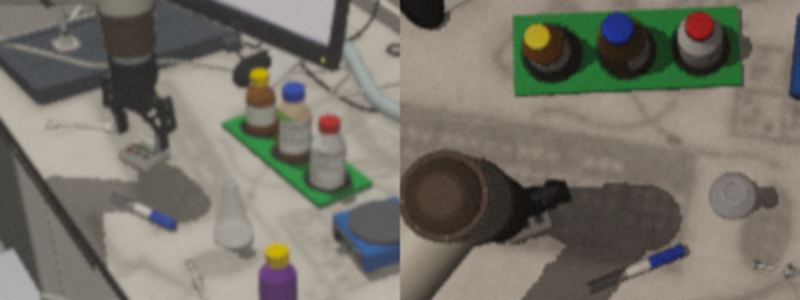

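The picture shows the three bottles standing upright in their recesses in the right order. The flask has not moved, and the open fingers straddle the timer. I'll go lower and close.

```bash
python3 -m pendant '[[0,0,0.01,0,0,0,0.085],[0,0,0.005,0,0,0,0.085],[0,0,0,0,0,0,0.085],[0,0,0,0,0,0,0.085]]'; python3 st.py;python3 -m pendant '[[0,0,0,0,0,0,0.066],[0,0,0,0,0,0,0.066],[0,0,0,0,0,0,0.066],[0,0,0,0,0,0,0.066]]'; python3 st.py
```

```text
clock: 29.65
position: [411.6, 274.0, 26.0]
ee_rot: [0.984, 0.176, -0.0, 0.0]
contact_force: [0.2, 0.1, 0.4]
gripper_width: 84.9
grasp_force: 0.0
t 29.6 p [411.6 274.   26. ] yaw 20.2 zdir [-0.    -0.001 -1.   ] w 84.9 g 0.0 f [0.2 0.1 0.4] j6 1.01
clock: 30.05
position: [411.8, 274.2, 26.5]
ee_rot: [0.984, 0.176, 0.0, -0.0]
contact_force: [0.2, -0.6, 0.8]
gripper_width: 66.0
grasp_force: 0.3
t 30.1 p [411.8 274.2  26.5] yaw 20.2 zdir [ 0.  0. -1.] w 66.0 g 0.3 f [ 0.2 -0.6  0.8] j6 1.01
```

```bash
python3 -m pendant '[[0,0,0,0,0,0,0],[0,0,0,0,0,0,0],[0,0,0,0,0,0,0],[0,0,0,0,0,0,0],[0,0,0,0,0,0,0],[0,0,0,0,0,0,0]]'; python3 st.py
```

```text
clock: 30.65
position: [411.9, 274.2, 27.0]
ee_rot: [0.984, 0.176, 0.0, 0.0]
contact_force: [-0.6, -1.1, 5.6]
gripper_width: 62.3
grasp_force: 64.8
t 30.6 p [411.9 274.2  27. ] yaw 20.3 zdir [ 0.  0. -1.] w 62.3 g 64.8 f [-0.6 -1.1  5.6] j6 1.01
```

```bash
python3 -m pendant '[[0,0,-0.02,0,0,0,0],[0,0,-0.035,0,0,0,0],[0,0,-0.035,0,0,0,0],[0,0,-0.035,0,0,0,0],[0,0,-0.025,0,0,0,0],[0,0,0,0,0,6.7,0],[0,0,0,0,0,6.7,0],[0,0,0,0,0,6.7,0],[0,0,0,0,0,6.6,0],[0,0,0,0,0,0,0]]'; python3 st.py 505.7,-107.7,100; python3 -m pendant '[[0.008,0.02,0,0,0,0,0],[0.012,0.034,0,0,0,0,0],[0.012,0.034,0,0,0,0,0],[0.012,0.034,0,0,0,0,0],[0.012,0.034,0,0,0,0,0],[0.012,0.034,0,0,0,0,0],[0.012,0.034,0,0,0,0,0],[0.012,0.034,0,0,0,0,0],[0.012,0.034,0,0,0,0,0],[0.012,0.034,0,0,0,0,0],[0.012,0.034,0,0,0,0,0],[0.006,0.01,0,0,0,0,0]]'; python3 -m pendant '[[0,0,0,0,0,0,0],[0,0,0,0,0,0,0]]'; python3 st.py 505.7,-107.7,28
```

```text
clock: 31.65
position: [411.5, 274.1, 176.2]
ee_rot: [0.998, -0.056, -0.0, 0.0]
contact_force: [0.9, 0.0, -0.2]
gripper_width: 61.9
grasp_force: 65.9
t 31.6 p [411.5 274.1 176.2] yaw -6.5 zdir [-0. -0. -1.] w 61.9 g 65.9 f [ 0.9  0.  -0.2] j6 0.54
505.7,-107.7,100 tool shift mm [136.6 368.7  76.1]
clock: 32.85
position: [503.2, -111.0, 176.0]
ee_rot: [0.998, -0.057, -0.0, 0.0]
contact_force: [-1.1, 0.7, -1.5]
gripper_width: 62.2
grasp_force: 65.9
clock: 33.05
position: [502.9, -108.2, 176.0]
ee_rot: [0.998, -0.056, -0.0, -0.0]
contact_force: [-0.7, -0.5, -1.4]
gripper_width: 61.9
grasp_force: 65.9
t 33.0 p [ 502.9 -108.2  176. ] yaw -6.4 zdir [-0.001  0.    -1.   ] w 61.9 g 65.9 f [-0.7 -0.5 -1.4] j6 1.36
505.7,-107.7,28 tool shift mm [  2.8  -0.8 148. ]
```

```bash
python3 -m pendant '[[0.0025,0,0.02,0,0,0,0],[0,0,0.035,0,0,0,0],[0,0,0.035,0,0,0,0],[0,0,0.03,0,0,0,0],[0,0,0.012,0,0,0,0],[0,0,0.005,0,0,0,0],[0,0,0.003,0,0,0,0],[0,0,0,0,0,0,0],[0,0,0,0,0,0,0]]'; python3 st.py 505.7,-107.7,27
```

```text
clock: 33.95
position: [506.6, -108.7, 37.5]
ee_rot: [0.998, -0.056, 0.001, -0.0]
contact_force: [0.4, 0.2, -0.0]
gripper_width: 61.9
grasp_force: 65.9
t 34.0 p [ 506.6 -108.7   37.5] yaw -6.5 zdir [ 0.003  0.    -1.   ] w 61.9 g 65.9 f [ 0.4  0.2 -0. ] j6 1.36
505.7,-107.7,27 tool shift mm [-1.  -0.9 10.5]
```

```bash
python3 -m pendant '[[0,-0.001,0.004,0,0,0,0],[0,0,0.003,0,0,0,0],[0,0,0.001,0,0,0,0],[0,0,0,0,0,0,0],[0,0,0,0,0,0,0]]'; python3 st.py 505.7,-107.7,27
```

```text
clock: 34.45
position: [505.8, -107.9, 28.3]
ee_rot: [0.998, -0.056, -0.0, 0.0]
contact_force: [-0.0, -0.0, -0.6]
gripper_width: 62.0
grasp_force: 65.9
t 34.5 p [ 505.8 -107.9   28.3] yaw -6.5 zdir [-0. -0. -1.] w 62.0 g 65.9 f [-0.  -0.  -0.6] j6 1.35
505.7,-107.7,27 tool shift mm [-0.1 -0.2  1.3]
```

```bash
python3 -m pendant '[[0,0,0.0015,0,0,0,0],[0,0,0,0,0,0,0],[0,0,0,0,0,0,0.085],[0,0,0,0,0,0,0.085],[0,0,0,0,0,0,0.085],[0,0,0,0,0,0,0.085],[0,0,-0.02,0,0,0,0.085],[0,0,-0.035,0,0,0,0.085],[0,0,-0.035,0,0,0,0.085],[0,0,-0.035,0,0,0,0.085],[0,0,-0.035,0,0,0,0.085],[0,0,0,0,0,0,0.085]]'; python3 -m pendant '[[-0.004,0.02,0,0,0,0,0.085],[-0.0055,0.032,0,0,0,0,0.085],[-0.0055,0.032,0,0,0,0,0.085],[-0.0055,0.032,0,0,0,0,0.085],[-0.0055,0.032,0,0,0,0,0.085],[-0.0055,0.032,0,0,0,0,0.085],[-0.0055,0.032,0,0,0,0,0.085],[-0.0055,0.032,0,0,0,0,0.085],[-0.0055,0.032,0,0,0,0,0.085],[0,0,0,0,0,0,0.085],[0,0,0,0,0,0,0.085]]'; python3 st.py 426,-377.5,45
```

```text
clock: 35.65
position: [508.8, -107.9, 192.2]
ee_rot: [0.998, -0.056, 0.006, -0.0]
contact_force: [0.4, 0.5, -0.1]
gripper_width: 85.0
grasp_force: 0.0
clock: 36.75
position: [426.3, -376.9, 185.9]
ee_rot: [0.998, -0.057, -0.001, -0.0]
contact_force: [0.0, 0.3, -1.2]
gripper_width: 85.1
grasp_force: 0.0
t 36.8 p [ 426.3 -376.9  185.9] yaw -6.6 zdir [-0.001  0.001 -1.   ] w 85.1 g 0.0 f [ 0.   0.3 -1.2] j6 1.9
426,-377.5,45 tool shift mm [ -0.    0.8 140.9]
```

```bash
python3 - <<'E'
from h import *
for n in("scene","top"): cv2.imwrite(f"pics/b_{n}.png",grab(n)["image"][:,:,::-1])
a,b=cv2.imread("pics/b_scene.png")[180:340,200:400],cv2.imread("pics/b_top.png")[140:300,250:450]
cv2.imwrite("pics/b.png",cv2.resize(np.hstack([a,b]),(800,320)))
E
```

```text
(no output)
```

View pics/b.png

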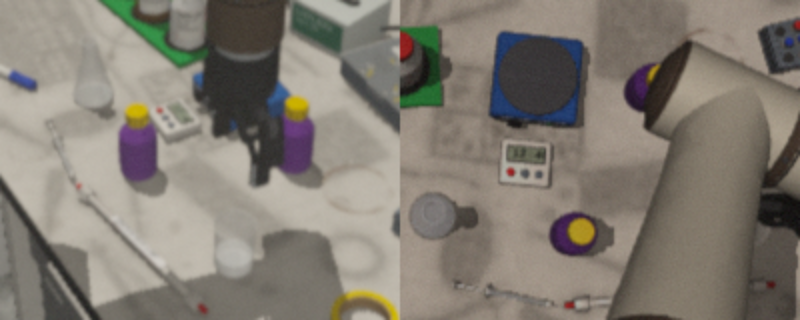

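The picture shows the timer flat in front of the stirrer, with its display towards the stirrer, and the beaker still below the gripper. Descending to grip the beaker.

```bash
python3 -m pendant '[[0,0.001,0.02,0,0,0,0.085],[0,0,0.035,0,0,0,0.085],[0,0,0.035,0,0,0,0.085],[0,0,0.03,0,0,0,0.085],[0,0,0.012,0,0,0,0.085],[0,0,0.003,0,0,0,0.085],[0,0,0,0,0,0,0.085],[0,0,0,0,0,0,0.085]]'; python3 st.py; python3 -m pendant '[[0,0,0,0,0,0,0],[0,0,0,0,0,0,0],[0,0,0,0,0,0,0],[0,0,0,0,0,0,0],[0,0,0,0,0,0,0],[0,0,0,0,0,0,0],[0,0,0,0,0,0,0]]'; python3 st.py 611,-119.5,140
```

```text
clock: 37.65
position: [428.1, -378.0, 53.5]
ee_rot: [0.998, -0.056, 0.001, 0.001]
contact_force: [-1.1, 0.5, -0.0]
gripper_width: 84.7
grasp_force: 0.0
t 37.6 p [ 428.1 -378.    53.5] yaw -6.4 zdir [ 0.003 -0.002 -1.   ] w 84.7 g 0.0 f [-1.1  0.5 -0. ] j6 1.9
clock: 38.35
position: [427.3, -377.8, 52.9]
ee_rot: [0.998, -0.056, 0.001, 0.0]
contact_force: [-1.0, 3.3, 6.7]
gripper_width: 50.7
grasp_force: 61.1
t 38.4 p [ 427.3 -377.8   52.9] yaw -6.5 zdir [ 0.001 -0.001 -1.   ] w 50.7 g 61.1 f [-1.   3.3  6.7] j6 1.9
611,-119.5,140 tool shift mm [ 153.6 -277.2  -87. ]
```

```bash
python3 -m pendant '[[0,0,-0.02,0,0,0,0],[0,0,-0.035,0,0,0,0],[0,0,-0.035,0,0,0,0],[0,0,-0.035,0,0,0,0],[0,0,-0.02,0,0,0,0],[0.01,-0.018,0,0,0,0,0],[0.018,-0.032,0,0,0,0,0],[0.018,-0.032,0,0,0,0,0],[0.018,-0.032,0,0,0,0,0],[0.018,-0.032,0,0,0,0,0],[0.018,-0.032,0,0,0,0,0],[0.018,-0.032,0,0,0,0,0]]'; python3 -m pendant '[[0.018,-0.032,0,0,0,0,0],[0.012,-0.025,0,0,0,0,0],[0.006,-0.01,0,0,0,0,0],[0,0,0,0,0,0,0],[0,0,0,0,0,0,0]]'; python3 st.py 612,-119.5,98; python3 - <<'E'
from h import *
for n in("scene","top"): cv2.imwrite(f"pics/c_{n}.png",grab(n)["image"][:,:,::-1])
a,b=cv2.imread("pics/c_scene.png")[130:290,220:420],cv2.imread("pics/c_top.png")[110:270,230:430]
cv2.imwrite("pics/c.png",cv2.resize(np.hstack([a,b]),(800,320)))
E
```

```text
clock: 39.55
position: [568.2, -181.0, 196.6]
ee_rot: [0.998, -0.057, -0.0, -0.0]
contact_force: [-0.2, -0.7, -0.9]
gripper_width: 50.3
grasp_force: 62.1
clock: 40.05
position: [610.5, -120.3, 196.5]
ee_rot: [0.998, -0.057, -0.001, 0.0]
contact_force: [-0.8, -0.2, -0.3]
gripper_width: 50.6
grasp_force: 62.1
t 40.0 p [ 610.5 -120.3  196.5] yaw -6.5 zdir [-0.001 -0.    -1.   ] w 50.6 g 62.1 f [-0.8 -0.2 -0.3] j6 1.39
612,-119.5,98 tool shift mm [ 1.5 -1.  98.5]
```

View pics/c.png

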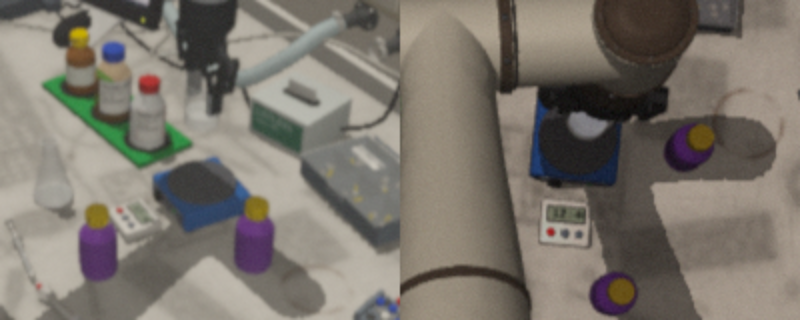

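The beaker is held upright in the gripper, above the stirrer at top px (375,173). Lowering it.

```bash
python3 -m pendant '[[0.0015,-0.001,0.02,0,0,0,0],[0,0,0.03,0,0,0,0],[0,0,0.025,0,0,0,0],[0,0,0.01,0,0,0,0],[0,0,0.005,0,0,0,0],[0,0,0,0,0,0,0],[0,0,0,0,0,0,0]]'; python3 st.py 612,-119.5,98
```

```text
clock: 40.85
position: [613.5, -119.2, 108.2]
ee_rot: [0.998, -0.056, 0.001, 0.0]
contact_force: [-0.8, 0.6, -1.1]
gripper_width: 50.6
grasp_force: 62.1
t 40.9 p [ 613.5 -119.2  108.2] yaw -6.5 zdir [ 0.003 -0.    -1.   ] w 50.6 g 62.1 f [-0.8  0.6 -1.1] j6 1.39
612,-119.5,98 tool shift mm [-1.5  0.4 10.2]
```

```bash
python3 -m pendant '[[0,0,0.004,0,0,0,0],[0,0,0.003,0,0,0,0],[0,0,0.0015,0,0,0,0],[0,0,0,0,0,0,0],[0,0,0,0,0,0,0]]'; python3 st.py 612,-119.5,98
```

```text
clock: 41.35
position: [612.8, -118.9, 98.3]
ee_rot: [0.998, -0.056, 0.0, 0.0]
contact_force: [-0.4, 0.3, 0.4]
gripper_width: 50.5
grasp_force: 62.1
t 41.4 p [ 612.8 -118.9   98.3] yaw -6.5 zdir [ 0. -0. -1.] w 50.5 g 62.1 f [-0.4  0.3  0.4] j6 1.39
612,-119.5,98 tool shift mm [-0.7  0.6  0.3]
```

```bash
python3 -m pendant '[[0,0,0.001,0,0,0,0],[0,0,0,0,0,0,0],[0,0,0,0,0,0,0]]'; python3 -m pendant '[[0,0,0,0,0,0,0.085],[0,0,0,0,0,0,0.085],[0,0,0,0,0,0,0.085],[0,0,0,0,0,0,0.085],[0,0,0,0,0,0,0.085],[0,0,-0.02,0,0,0,0.085],[0,0,-0.035,0,0,0,0.085],[0,0,-0.035,0,0,0,0.085],[0,0,-0.035,0,0,0,0.085],[0,0,-0.02,0,0,0,0.085],[0,0,0,0,0,0,0.085]]'; python3 -m pendant '[[0,0.02,0,0,0,0,0.085],[0,0.035,0,0,0,0,0.085],[0,0.035,0,0,0,0,0.085],[0,0.035,0,0,0,0,0.085],[0,0.035,0,0,0,0,0.085],[0,0.035,0,0,0,0,0.085],[0,0.035,0,0,0,0,0.085],[0,0.035,0,0,0,0,0.085],[0,0.035,0,0,0,0,0.085],[0,0.02,0,0,0,0,0.085],[0,0,0,0,0,0,0.085],[0,0,0,0,0,0,0.085]]'; python3 - <<'E'
from h import *
t,s=grab("top"),grab("scene")
for n,d in(("t",t),("s",s)): cv2.imwrite(f"pics/d_{n}.png",d["image"][:,:,::-1])
for n,a,b,z in(("red",(285,180),(275,173),118),("yellow",(255,155),(170,175),111),("blue",(270,165),(213,173),130)):
    A,B=blob(s,n,a,30),blob(t,n,b,30)
    print(n,A[0].round(),B[0].round(),*tri(s,A[0],t,B[0]))
a,b=t["image"][140:290,140:360],s["image"][120:270,220:440]
cv2.imwrite("pics/d.png",cv2.resize(np.vstack([a,b])[:,:,::-1],(792,540+0)))
E
```

```text
clock: 41.65
position: [613.0, -118.9, 98.0]
ee_rot: [0.998, -0.056, 0.0, 0.0]
contact_force: [-0.8, 1.6, 4.3]
gripper_width: 50.6
grasp_force: 62.1
clock: 42.75
position: [614.4, -119.2, 246.5]
ee_rot: [0.998, -0.056, 0.004, 0.0]
contact_force: [-0.7, 0.1, -0.1]
gripper_width: 85.7
grasp_force: 0.0
clock: 43.95
position: [576.0, -436.9, 240.4]
ee_rot: [0.998, -0.057, -0.001, -0.001]
contact_force: [-0.3, 0.2, -0.1]
gripper_width: 85.2
grasp_force: 0.0
red [294. 172.] [251. 163.] [631.25002647  49.28647845 110.2659314 ] 0.32602086235142835
yellow [259. 148.] [168. 168.] [619.34981227 247.31187898  99.94414616] 0.5535252836549145
blue [276. 154.] [208. 164.] [626.02952946 149.22675218 123.22479941] 1.2414074313333558
```

View pics/d.png

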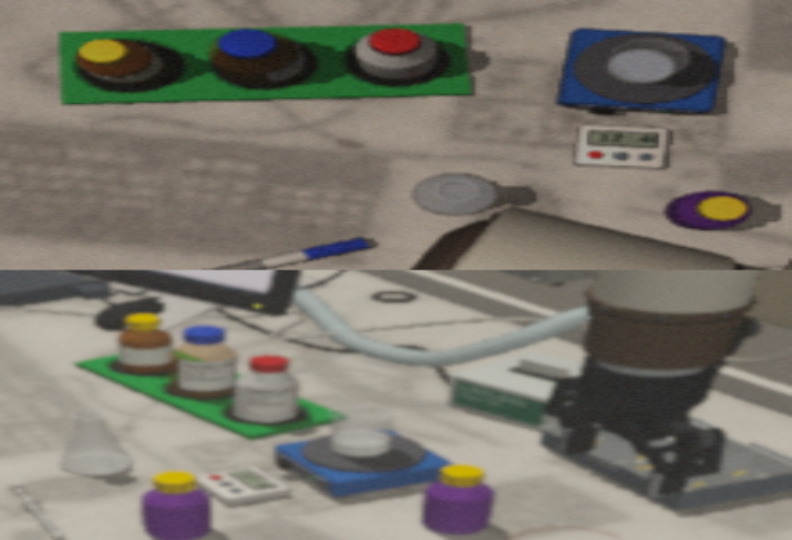

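The picture shows yellow, blue and red upright in the tray (caps within 5 mm of the recess centres), the beaker centred on the plate, the timer in front of the stirrer and the flask untouched. The arm is clear, so I'm handing in.

```bash
python3 -c "
from bench import arm
print(arm.job_done())"
```

```text
the job is handed in; nothing more can be done
None
```

I set up the stirring station and handed the job in at about 44 s on the robot clock: the last pictures showed the three bottles upright in their recesses in the right order, the beaker centred on the plate, the timer flat in front of the stirrer and the flask unmoved. The judge's verdict was not shown.

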